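# Clamp the photo-card stand in the drilling jig

## Robot

A 6-joint arm with a two-finger parallel gripper is mounted at the origin on a cart in front of the work surface, level with it; the furniture and walls round the work are solid. World frame = base frame: x ahead of the robot, y to its left, z up, the work surface at z = 0. Lengths are in m, angles in degrees, forces in N, time in s.
With the tool pointing down it reaches from about 0.4 to 0.825 m from the base axis. Payload 7 kg.
Tool frame: the origin (TCP) lies at the centre of the arm's flange, where the gripper is bolted on; the fingertips stand 178 mm ahead of it and the grasp point (between the pads) lies 159 mm ahead of it (r.tips_ahead is the z of the fingertips in the tool frame, in m); z points along the fingers, y is the line along which they close (so a half turn about z gives the same grasp; the last joint's range is limited). The gripper opens to 88 mm and grips with 3 to 60 N. Pads are 19 mm wide; open, the fingers measure 130 mm over their backs; the gripper's body (78 mm by 193 mm) begins 47 mm behind the grasp point.
Start: joints at [-58.149, 20.546, 0.682, 0, -70.136, -16.507], TCP at [0.179, -0.651, 0.405] pointing down, gripper open.
Joint ranges: [-176.03, 176.03], [-82.01, 121.73], [-58.28, 71.71], [-173.87, 95.51], [-174.79, -0.11], [-173.66, 173.66]. Speed limits (degrees/s): [136.94, 136.94, 172.46, 180, 180, 180].

## Interface

Orientations are given as [roll, pitch, yaw] about the fixed x, y, z axes, in that order (R = Rz(yaw) Ry(pitch) Rx(roll)).
In Python, from plant import r gives the robot as it stands. The module is installed in compiled form; this text tells all that it offers.
- The arm moves only by the shell command python3 -m pendant 'ROWS' [FORCE]. ROWS is JSON, a list that holds one entry, the list of rows, each a list of 7 numbers: the shift along the tool's x, y, z in m, then the turn, a rotation vector about the tool's x, y, z in degrees, then the gripper command: -1 is shut, 1 is fully open, values between are in proportion. A call has 1 to 5 rows; each row is the pose to reach, as a shift and turn from the pose commanded when the call began, along the tool's axes at that moment; what a row does not reach only later rows make up. A row lasts 1/10 s, in which the tool goes at most 50 mm and 8.59 degrees, less where a joint would pass 70% of its speed; a pose out of reach is approached as far as the arm can. A call with a gripper value outside its range is refused whole. The fingers move at their own pace and stop on an object; FORCE is the grip in N (left out, the last holds). Time passes only in rows, so rows that repeat a pose let the fingers close. It gives the time, the measured TCP pose, the force, the opening and the grip force at its end, in the units of the state.
- r.get_state(): the state, without advancing time (a new reading comes with each control period).
- r.capture(name): name is "scene" or "top" or "wrist"; returns the picture (400x640x3 uint8, red, green, blue); there is no depth.
- r.camera_params(name): a dict with "fx", "fy", "cx", "cy" (pixels), "dist_coeffs" ([k1, k2, p1, p2, k3] as OpenCV has them; the pictures are not rectified), "R" (3x3) and "t" (3): a world point X has camera coordinates R X + t. Camera axes: x right, y down, z forward; pixel columns grow to the right and rows downward; lengths in m; the calibration is good to about 2 mm. A picture is of the moment at which its call begins: read the wrist's pose just before it. camera_params takes no time and is no camera call; for the wrist camera it gives the pose at the moment of the call.
- r.close_job(): hands the job in; it is judged then, once.
The state is a dict: "time_s": time; "joints": joint angles; "qd": joint speeds; "joint_torque": joint torques, N m; "tcp_pos": TCP position; "eef_rot": TCP orientation; "contact_force": force on the tool from outside, world axes, zero at the start; "moment": the same for the moment, N m; "gripper_width": finger opening in m; "gripper_force": force on a finger pad.
Only numpy, scipy, OpenCV 4.12 (cv2) and the standard library are available. Lean on these libraries where they do the work, as an engineer would, in place of code of your own. Each camera call takes 0.05 s, during which the arm holds its last target. There are 200 camera calls.

## Task

Put the wooden photo-card stand on the drilling jig with its groove on the side away from the clamp, slid snugly into the corner of the two low aluminium fences. Then push the toggle clamp's handle over, past its dead point until it locks by itself, so that the rubber foot holds the stand down; feel for it and do not force the handle against its stop or ram the stand into the fences. Leave the small things lying around where they are.

Things in the scene. Friction and masses are not known exactly. Their poses are not given: they have to be found in the camera images.
- jig: Plywood base plate 110 (jig x) x 230 (jig y) x 12 mm, fixed to the desk, with a steel toggle clamp on its +y half. Origin on the plate's underside in the clamp's plane; the plate spans x -55..55, y -153..77 mm, top at z = 12 mm. z up; y runs from the foot side to the handle side
- seat (a point): Where a seated stand's origin lies: jig (0, -66, 12) mm, on the plate's top; the seated stand's axes are the jig's. The raised clamp arm leaves too little room for a gripper right above: set the stand down about 40 mm to jig -y of here and slide it in along the long fence
- fence: Two aluminium fences on the plate, 12 mm thick, 10 mm high (tops at jig z = 22 mm), forming an L. The cross fence's stopping face is at jig y = -44 mm and faces -y (x -54..44 mm); the long fence's is at jig x = +32 mm and faces -x (y -150..-32 mm). Origin at jig (0, 0, 12) mm, jig axes. More than 40 N on it is ramming
- stand: Wooden photo-card stand, loose, about 90 g: block 64 (x) x 44 (y) x 28 (z) mm with a groove 5 mm wide and 9 mm deep along its top. Origin at the centre of its underside, z up; the groove runs along x and lies at y = -12 mm
- groove (a point): Middle of the stand's groove, level with its top: at (0, -12, 28) mm of the stand
- clamp_foot: Sprung round rubber foot, 16 mm across, on the clamp arm; origin in the centre of its face. Open, it points toward jig -y about 100 mm up; closed, it presses down on a seated stand at about jig (0, -64) mm. It is sprung, up to 14 mm; locked, it presses with 22 to 30 N
- tower (a point): Middle of the clamp tower's top, jig (0, 23, 68) mm; the tower spans jig x -13..13, y -10..56 mm. The open arm, 14 mm wide, stands steeply above jig y -65..15 mm, up to 128 mm high, and comes down toward jig -y as the handle closes
- handle: The clamp's handle, turning about jig x in the plane jig x = 0; origin at its pivot. Lever with a round black grip, 16 mm thick, 30 to 86 mm from the pivot. Open it leans 0 to 0.6 rad from upright to jig +y; it closes by swinging on over to +y and ends 0 to 0.4 rad above level, past the plate's edge. A push over 25 N is forcing it
- handle_tip (a point): End of the grip on its axis, 86 mm from the pivot. The handle is set on its hub at an unknown angle, new each run: the dead point lies anywhere from 1.1 to 1.55 rad from upright and is to be found by feel. The end stop is hard, 0.05 rad past it
- handle_pivot (a point): The pivot axis (along jig x) at jig (0, 38, 58) mm. Feel, with a stand seated: pushing 72 mm from the pivot takes under 2 N at first, rises over the last 0.3 rad before the dead point to a peak of 7 to 12 N, then falls to nothing at the dead point; the handle snaps on to its stop by itself and stays. Let go earlier, it springs back
- eraser: Eraser, 43x53x12 mm, bystander
- binder_clip: Small black binder clip, 36x28x37 mm, bystander
- usb_stick: USB stick, 45x39x8 mm, bystander
- sharpener: Small metal pencil sharpener, 19x27x13 mm, bystander
Things that resemble listed ones, but are neither listed nor needed, are in the scene too. What is meant by the stand is not blue or pink, and is the larger of those in its own colour.

How it is judged (in metres and radians):
On the way, in this order (a step that is already met when the one before it is completed fails the run):
1. the stand lies in the corner of the fences, groove away from the clamp, with the clamp still open (x of stand in the frame of jig between -0.0025 and 0.0025 m and y of stand in the frame of jig between -0.0685 and -0.0635 m and z of stand in the frame of jig between 0.0105 and 0.0145 m and y of groove in the frame of jig between -0.082 and -0.074 m and angle between the x axis of stand and the x axis of jig, either way round below 0.06 rad and contact force between clamp_foot and stand below 0.5 N), for 0.2 s.
2. the clamp's foot presses on the stand with more than 18 N (contact force between clamp_foot and stand above 18 N), for 0.2 s.
At the end, for the whole second after the job is handed in: The stand lies flat on the jig's plate within 2.5 mm of both fences' stopping faces (in jig x and y) and within 0.06 rad of square, groove on the side away from the clamp; the clamp is locked with nobody holding it: its foot presses on the stand with more than 18 N; stand and handle are at rest (x of stand in the frame of jig between -0.0025 and 0.0025 m and y of stand in the frame of jig between -0.0685 and -0.0635 m and z of stand in the frame of jig between 0.0105 and 0.0145 m and y of groove in the frame of jig between -0.082 and -0.074 m and angle between the x axis of stand and the x axis of jig, either way round below 0.06 rad and contact force between clamp_foot and stand above 18 N and linear speed of each of stand, handle below 0.01 m/s and angular speed of handle below 0.1 rad/s); the robot touches nothing.
It fails at once if the handle is pushed with more than 25 N (contact force between handle and anything else above 25 N).
It fails at once if the stand is rammed against the fences with more than 40 N (contact force between stand and fence above 40 N).
It fails at once if a bystander (eraser, binder clip, USB stick, sharpener) is moved by more than 30 mm (distance of any of eraser, binder_clip, usb_stick, sharpener from where it was at the start of the episode above 0.03 m).
It also fails if it takes over 72 s, if anything falls off the work surface, if the arm or the gripper's body presses on something with over 40 N, if the wrist force passes 120 N, or if a joint passes its speed limit or range.

## Working session

There is one attempt and no reset: what is moved stays moved. The work goes in short steps, Python scripts to look and compute and a shell command to move; the robot and the scene stay as the last step left them, time stands still between calls to the robot, and variables do not carry over. Pictures are saved under pics/ and viewed, at most 10 in all, crops included, and the job is handed in when it is done.

```bash
mkdir -p pics
python3 - <<'E'
from plant import r
import cv2
for n in ("scene","top"):
    im=r.capture(n); cv2.imwrite(f"pics/{n}0.png",im[:,:,::-1])
    p=r.camera_params(n); print(n,{k:(v.tolist() if hasattr(v,'tolist') else v) for k,v in p.items()})
print(r.get_state())
E
```

```text
scene {'fx': 471.07703493995297, 'fy': 471.07703493995297, 'cx': 319.3739842986996, 'cy': 201.95283092936475, 'dist_coeffs': [-0.125120932466162, 0.0, 0.0, 0.0, 0.0], 'R': [[-0.8989425354277812, -0.4376483177120022, 0.01913812954619654], [-0.32388129474008237, 0.6345757641061874, -0.7017225281594831], [0.2949630907692699, -0.6370067108068039, -0.7121932500880198]], 't': [0.4327673782939283, 0.28332125269775693, 0.9362971586388427]}
top {'fx': 373.2791776039795, 'fy': 373.2791776039795, 'cx': 314.8444868237207, 'cy': 202.69388776847802, 'dist_coeffs': [-0.040854291298385456, 0.0, 0.0, 0.0, 0.0], 'R': [[-0.02156052381038568, -0.9993014575532752, -0.030524428658401284], [-0.9965718925850331, 0.023920783038591034, -0.07919759496541788], [0.07987244031897059, 0.02871224600620263, -0.9963914894291158]], 't': [-0.029615252380833942, 0.5221166232361859, 0.9740872511950124]}
{'time_s': 0.1, 'joints': array([-5.81469572e+01,  2.05879722e+01,  6.39281932e-01, -1.53002152e-02,
       -7.01343815e+01, -1.65076018e+01]), 'qd': array([-0.00527196, -0.0783272 ,  0.11899521, -0.0600892 ,  0.04944906,
        0.04913257]), 'joint_torque': array([-1.51791290e-03, -5.84163845e+01,  2.93752581e+01,  7.01562747e+00,
        1.00997166e-02, -4.79220512e-05]), 'tcp_pos': array([ 0.17858974, -0.65078099,  0.40381856]), 'eef_rot': array([ 1.79916265e+02, -9.81501596e-03, -1.64659762e+02]), 'contact_force': array([-0.47230126,  0.91806108,  0.24609383]), 'moment': array([ 0.03594325,  0.04335515, -0.00656489]), 'gripper_force': 0.0, 'gripper_width': 0.08764618236286173}
```

View pics/top0.png

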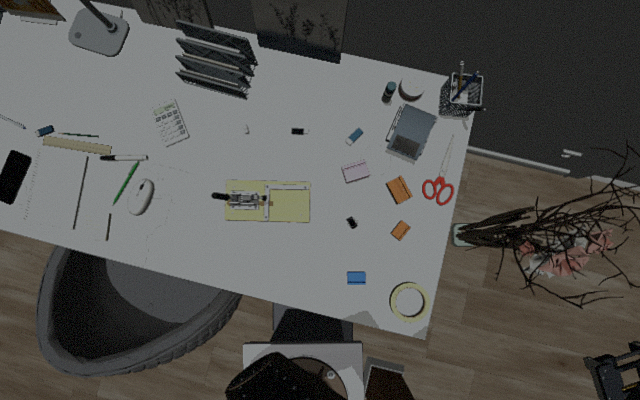

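View pics/scene0.png

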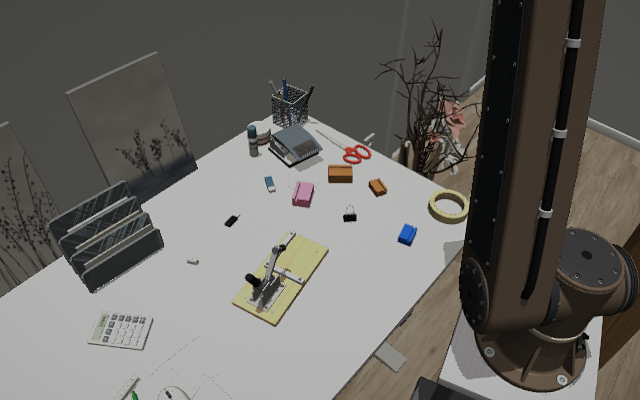

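Top view: the jig is at about (268,201) with its handle to the left (+y) and its long fence upward (+x). The larger orange block, the stand, is at (399,190), and the smaller orange decoy is at (400,230). I'll take an enlarged crop with first estimates next.

```bash
cat > h.py <<'E'
import numpy as np, cv2
from plant import r
def cam(n):
    p=r.camera_params(n)
    K=np.array([[p['fx'],0,p['cx']],[0,p['fy'],p['cy']],[0,0,1]])
    return K,np.array(p['dist_coeffs'],float),np.array(p['R']),np.array(p['t'])
def proj(c,X):
    K,d,R,t=c
    return cv2.projectPoints(np.atleast_2d(np.array(X,float)),cv2.Rodrigues(R)[0],t,K,d)[0][:,0]
def ray(c,uv):
    K,d,R,t=c
    q=cv2.undistortPoints(np.array(uv,float).reshape(-1,1,2),K,d)[:,0]
    v=np.c_[q,np.ones(len(q))]@R
    return -R.T@t, v
def onplane(c,uv,z):
    o,v=ray(c,uv); return o+v*((z-o[2])/v[:,2:])
def tri(c1,u1,c2,u2):
    out=[]
    o1,V1=ray(c1,u1);o2,V2=ray(c2,u2)
    for a,b in zip(V1,V2):
        s=np.linalg.lstsq(np.c_[a,-b],o2-o1,rcond=None)[0]
        p,q=o1+a*s[0],o2+b*s[1]; out.append(np.r_[(p+q)/2,np.linalg.norm(p-q)])
    return np.array(out)
E
python3 - <<'E'
from h import *
im=cv2.imread("pics/top0.png")
c=im[160:250,205:425]; cv2.imwrite("pics/crop1.png",cv2.resize(c,None,fx=3.6,fy=3.6,interpolation=cv2.INTER_CUBIC))
c=cam("top")
print(onplane(c,[(225,180),(310,180),(310,221),(225,221)],.012).round(3))
print(onplane(c,[(399,190),(400,230)],.028).round(3))
hsv=cv2.cvtColor(im,cv2.COLOR_BGR2HSV)
m=cv2.inRange(hsv,(5,120,60),(18,255,255)); m[:170]=0;m[245:]=0;m[:,:370]=0;m[:,425:]=0
n,l,s,ce=cv2.connectedComponentsWithStats(m)
for i in range(1,n):
    if s[i,4]>40: print(s[i],cv2.minAreaRect(np.argwhere(l==i)[:,::-1].astype(np.float32)))
E
```

```text
[[ 0.59   0.202  0.012]
 [ 0.584 -0.03   0.012]
 [ 0.473 -0.027  0.012]
 [ 0.478  0.203  0.012]]
[[ 0.549 -0.264  0.028]
 [ 0.444 -0.263  0.028]]
[387 176  25  27 371] ((398.94036865234375, 189.53211975097656), (22.824520111083984, 16.322580337524414), 61.69924545288086)
[391 221  19  19 187] ((400.1707458496094, 230.03662109375), (11.244510650634766, 16.398244857788086), 38.65980529785156)
```

View pics/crop1.png

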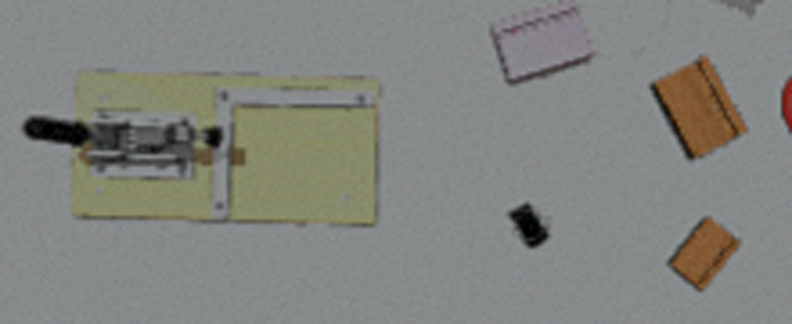

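```bash
cat >> h.py <<'E'
from scipy.spatial.transform import Rotation as Ro
def pose():
    s=r.get_state(); return np.array(s['tcp_pos']),Ro.from_euler('xyz',s['eef_rot'],degrees=True)
def to(p,R2):
    """shift/turn from the current pose to tcp p, rotation R2, in tool axes"""
    q,R=pose(); d=R.inv().apply(np.array(p)-q); w=(R.inv()*R2).as_rotvec(degrees=True)
    print("shift",d.round(4),"turn",w.round(2)); 
def down(yaw,tilt=0,ax=(1,0,0)):
    return Ro.from_rotvec(np.array(ax)/np.linalg.norm(ax)*tilt,degrees=True)*Ro.from_euler('xyz',[180,0,yaw],degrees=True)
E
python3 -m pendant '[[[-0.257,0.292,0,0,0,-43,1],[-0.257,0.292,0,0,0,-43,1],[-0.257,0.292,0,0,0,-43,1],[-0.257,0.292,0,0,0,-43,1],[-0.257,0.292,0,0,0,-43,1]]]'
python3 -c "
from h import *
to([0.36,-0.28,0.405],down(-64.5))"
```

```text
time_s: 0.6
tcp_pos: [0.2885, -0.4244, 0.4043]
eef_rot: [180.0, 0.0, -121.4]
contact_force: [0.4, -0.5, 0.2]
gripper_width: 0.0873
gripper_force: 0.0
shift [-0.1605  0.0141 -0.0007] turn [ 2.000e-02  2.000e-02 -5.686e+01]
```

```bash
python3 -m pendant '[[[-0.16,0.014,0,0,0,-43,1],[-0.16,0.014,0,0,0,-43,1],[-0.16,0.014,0,0,0,-43,1],[-0.16,0.014,0,0,0,-43,1],[-0.16,0.014,0,0,0,-43,1]]]'
python3 -c "
from h import *
to([0.53,-0.24,0.405],down(-64.5))"
```

```text
time_s: 1.1
tcp_pos: [0.3611, -0.2807, 0.4048]
eef_rot: [-180.0, 0.0, -78.1]
contact_force: [-0.2, 0.5, -0.6]
gripper_width: 0.0877
gripper_force: 0.0
shift [-5.100e-03 -1.737e-01 -1.000e-04] turn [ -0.03  -0.   -13.64]
```

```bash
python3 -m pendant '[[[-0.005,-0.174,0,0,0,-13.6,1],[-0.005,-0.174,0,0,0,-13.6,1],[-0.005,-0.174,0,0,0,-13.6,1],[-0.005,-0.174,0,0,0,-13.6,1],[-0.005,-0.174,0,0,0,-13.6,1]]]'
python3 -c "
from h import *
print(r.get_state()['joints'].round(1))
c=cam('wrist');im=r.capture('wrist');cv2.imwrite('pics/w1.png',im[:,:,::-1])
np.savez('w1.npz',K=c[0],d=c[1],R=c[2],t=c[3])
print(-c[2].T@c[3],c[2],proj(c,[[.549,-.264,.028],[.444,-.263,.028]]))"
```

```text
time_s: 1.6
tcp_pos: [0.5329, -0.2428, 0.4031]
eef_rot: [179.9, 0.1, -65.0]
contact_force: [-1.1, -0.5, -1.1]
gripper_width: 0.0875
gripper_force: 0.0
[ -5.4  12.3 -11.1   0.  -66.8  30.4]
[ 0.56560937 -0.3143986   0.38338356] [[-0.90640752 -0.42239566  0.00270583]
 [-0.40290919  0.86648015  0.29474791]
 [-0.12684478  0.26607151 -0.95557122]] [[313.70081706 155.3390907 ]
 [388.77241023 191.0723807 ]]
```

View pics/w1.png

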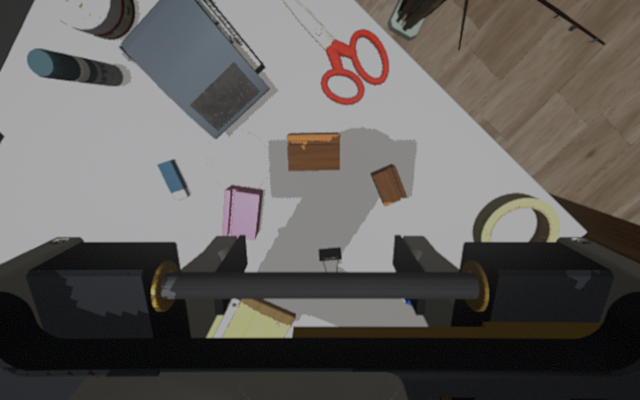

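The stand is at (314,152), with its groove side up in the image. The decoy is at (388,185). The grey wedge's nearest corner, (218,137), clears the gripper. I'll get precise corners from an enlarged crop.

Run:
```python
from h import *
im=cv2.imread('pics/w1.png')[115:190,265:365]
im=cv2.convertScaleAbs(im,alpha=1.6,beta=10)
a=cv2.resize(im,None,fx=6,fy=6,interpolation=cv2.INTER_CUBIC)
t=cv2.convertScaleAbs(cv2.imread('pics/top0.png')[172:208,382:416],alpha=1.4)
b=cv2.resize(t,(425,450),interpolation=cv2.INTER_CUBIC)[:, :200*1]
b=cv2.resize(t,(200,int(36*200/34)),interpolation=cv2.INTER_CUBIC)
o=np.zeros((450,800,3),np.uint8); o[:,:600]=a; o[:b.shape[0],600:]=b
cv2.imwrite('pics/c2.png',o)
```

```text
(no output)
```

View pics/c2.png

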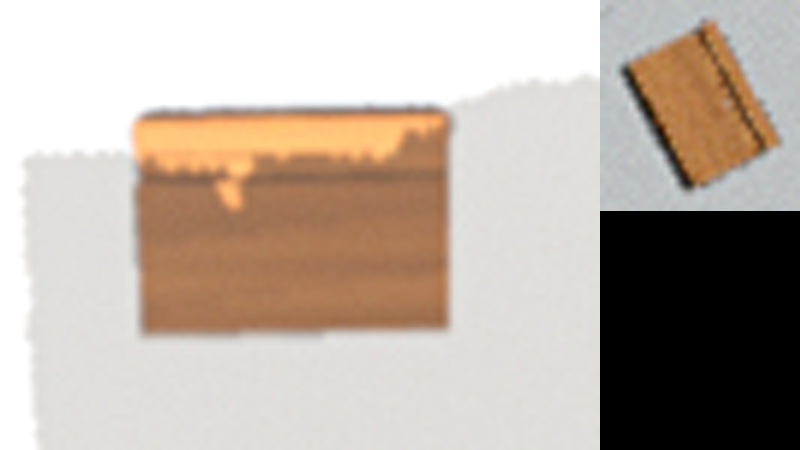

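Run:
```python
from h import *
d=np.load('w1.npz');cw=(d['K'],d['d'],d['R'],d['t']); ct=cam('top')
w=np.array([(142,332),(447,328),(447,115),(137,118)])/6+[265,115]-.4
t=(np.array([(628,66),(690,187),(778,146),(710,22)])-[600,0])/5.88+[382,172]-.4
P=tri(ct,t,cw,w); print(P.round(4))
Q=onplane(cw,w,.028); T=onplane(ct,t,.028)
for q in (P[:,:3],Q,T):
    print(q.mean(0).round(4),[np.linalg.norm(q[i]-q[(i+1)%4]).round(4) for i in range(4)],
    np.degrees(np.arctan2(*(q[0]+q[3]-q[1]-q[2])[1::-1])).round(2))
```

```text
[[ 5.699e-01 -2.329e-01  2.150e-02  5.000e-04]
 [ 5.132e-01 -2.598e-01  2.000e-02  2.500e-03]
 [ 5.317e-01 -2.997e-01  1.960e-02  5.000e-04]
 [ 5.891e-01 -2.721e-01  1.590e-02  1.000e-03]]
[ 0.551  -0.2661  0.0192] [np.float64(0.0627), np.float64(0.044), np.float64(0.0639), np.float64(0.044)] 25.5
[ 0.5509 -0.2674  0.028 ] [np.float64(0.0629), np.float64(0.0429), np.float64(0.0617), np.float64(0.0432)] 25.62
[ 0.5503 -0.2641  0.028 ] [np.float64(0.0608), np.float64(0.0437), np.float64(0.0633), np.float64(0.0421)] 25.65
```

```bash
python3 -c "
from h import *
to([0.5528,-0.2702,0.26],down(-64.4))"
```

```text
shift [ 0.0338 -0.0084  0.1432] turn [ 0.11  0.08 -0.65]
```

```bash
python3 -m pendant '[[[0.0338,-0.0084,0.02,0,0,-0.6,1],[0.0338,-0.0084,0.06,0,0,-0.6,1],[0.0338,-0.0084,0.1,0,0,-0.6,1],[0.0338,-0.0084,0.143,0,0,-0.6,1],[0.0338,-0.0084,0.143,0,0,-0.6,1]]]'
python3 -c "
from h import *
to([0.5528,-0.2702,0.191],down(-64.4))"
```

```text
time_s: 2.15
tcp_pos: [0.5485, -0.2706, 0.2561]
eef_rot: [179.5, 0.4, -64.6]
contact_force: [-0.7, 0.3, -0.1]
gripper_width: 0.0876
gripper_force: 0.0
shift [ 0.0019 -0.0046  0.0651] turn [ 0.46  0.41 -0.23]
```

```bash
python3 -m pendant '[[[0,-0.001,0.03,0,0,0,1],[0,-0.001,0.055,0,0,0,1],[0,-0.001,0.066,0,0,0,1],[0,-0.001,0.066,0,0,0,1],[0,-0.001,0.066,0,0,0,1]]]'
python3 -c "
from h import *
to([0.5528,-0.2702,0.191],down(-64.4))"
```

```text
time_s: 2.65
tcp_pos: [0.5534, -0.2707, 0.1975]
eef_rot: [-179.9, -0.1, -64.5]
contact_force: [0.9, -1.2, 1.1]
gripper_width: 0.0877
gripper_force: 0.0
shift [-0.0007  0.0003  0.0065] turn [-0.08 -0.08 -0.09]
```

```bash
python3 -m pendant '[[[0,0,0.007,0,0,0,1],[0,0,0.007,0,0,0,-1],[0,0,0.007,0,0,0,-1],[0,0,0.007,0,0,0,-1],[0,0,0.007,0,0,0,-1]]]' 20
python3 -m pendant '[[[0,0,0,0,0,0,-1],[0,0,0,0,0,0,-1],[0,0,0,0,0,0,-1]]]' 20
```

```text
time_s: 3.15
tcp_pos: [0.5529, -0.2705, 0.189]
eef_rot: [-180.0, -0.0, -64.5]
contact_force: [0.3, 0.1, 1.4]
gripper_width: 0.0637
gripper_force: 20.0
time_s: 3.45
tcp_pos: [0.5529, -0.2705, 0.1889]
eef_rot: [-180.0, -0.0, -64.5]
contact_force: [-0.3, 0.3, 3.4]
gripper_width: 0.0636
gripper_force: 20.0
```

```bash
python3 -m pendant '[[[0,0,0,0,0,0,-0.2],[0,0,0,0,0,0,0.6],[0,0,-0.003,0,0,0,0.6],[0,0,-0.003,0,0,0,0.6],[0,0,-0.003,0,0,0,-1]]]' 20
python3 -m pendant '[[[0,0,0,0,0,0,-1],[0,0,0,0,0,0,-1],[0,0,0,0,0,0,-1],[0,0,-0.01,0,0,0,-1],[0,0,-0.02,0,0,0,-1]]]' 20
python3 -c "
from h import *
to([0.50,-0.03,0.36],down(-91.5))"
```

```text
time_s: 3.95
tcp_pos: [0.5527, -0.2705, 0.1916]
eef_rot: [180.0, 0.0, -64.5]
contact_force: [-1.0, -0.1, 1.1]
gripper_width: 0.0665
gripper_force: 0.0
time_s: 4.45
tcp_pos: [0.5526, -0.2705, 0.2121]
eef_rot: [180.0, 0.0, -64.5]
contact_force: [0.8, -0.4, -0.8]
gripper_width: 0.0638
gripper_force: 20.0
shift [-0.2398 -0.0559 -0.1478] turn [5.000e-02 2.000e-02 2.699e+01]
```

```bash
python3 -m pendant '[[[0,0,-0.05,0,0,8,-1],[0,0,-0.1,0,0,16,-1],[0,0,-0.15,0,0,24,-1],[0,0,-0.19,0,0,27,-1],[0,0,-0.19,0,0,27,-1]]]'
python3 -c "
from h import *
to([0.53,0.14,0.42],down(-91.5))"
```

```text
time_s: 4.95
tcp_pos: [0.5536, -0.271, 0.4102]
eef_rot: [-179.3, -0.2, -91.6]
contact_force: [-0.4, -1.0, -1.8]
gripper_width: 0.0638
gripper_force: 20.0
shift [-0.4102  0.0346 -0.0117] turn [-0.69 -0.2  -0.06]
```

```bash
python3 -m pendant '[[[-0.05,0.005,-0.02,0,0,0,-1],[-0.1,0.01,-0.02,0,0,0,-1],[-0.15,0.015,-0.02,0,0,0,-1],[-0.2,0.02,-0.02,0,0,0,-1],[-0.23,0.02,-0.02,0,0,0,-1]]]'
python3 -m pendant '[[[-0.05,0.005,0,0,0,0,-1],[-0.1,0.01,0,0,0,0,-1],[-0.14,0.012,0,0,0,0,-1],[-0.16,0.012,0,0,0,0,-1],[-0.16,0.012,0,0,0,0,-1]]]'
python3 -c "
from h import *
print(r.get_state()['tcp_pos'])
c=cam('wrist');im=r.capture('wrist');cv2.imwrite('pics/w2.png',im[:,:,::-1])
np.savez('w2.npz',K=c[0],d=c[1],R=c[2],t=c[3])
print(-c[2].T@c[3])"
```

```text
time_s: 5.45
tcp_pos: [0.5376, -0.0377, 0.4225]
eef_rot: [-179.9, 0.0, -91.4]
contact_force: [0.4, -0.3, -1.7]
gripper_width: 0.0638
gripper_force: 20.0
time_s: 5.95
tcp_pos: [0.5307, 0.1226, 0.4219]
eef_rot: [-180.0, 0.0, -91.3]
contact_force: [-0.0, -0.5, -1.5]
gripper_width: 0.0638
gripper_force: 20.0
[0.5307063  0.12262297 0.42193745]
[0.52808028 0.04360358 0.40227643]
```

View pics/w2.png

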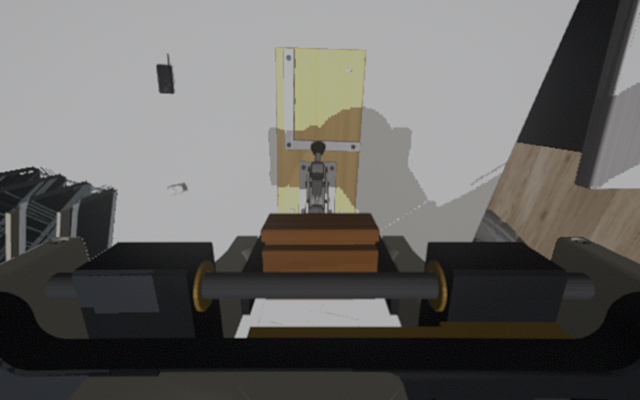

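The wrist view shows the plate's −y corners at about (278,48) and (366,50), the long fence at column 290, the cross fence at row 146 and the foot at (318,147). I'll enlarge it.

Run:
```python
from h import *
im=cv2.imread('pics/w2.png')[40:160,268:376]
cv2.imwrite('pics/c3.png',cv2.resize(im,None,fx=5,fy=5,interpolation=cv2.INTER_CUBIC))
```

```text
(no output)
```

View pics/c3.png

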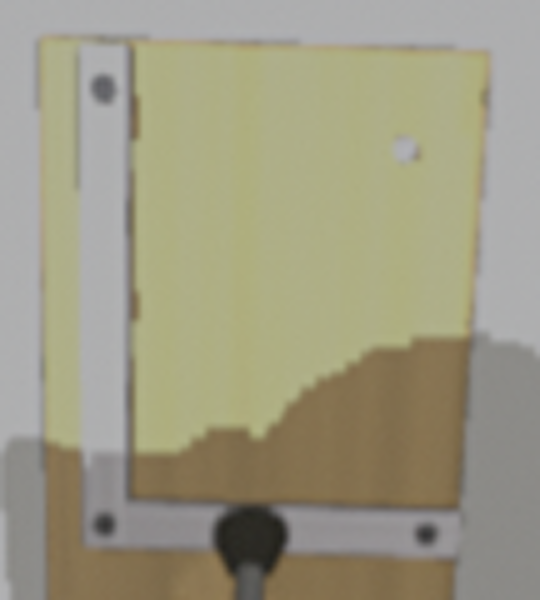

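Run:
```python
from h import *
from scipy.optimize import least_squares
d=np.load('w2.npz');cw=(d['K'],d['d'],d['R'],d['t']); ct=cam('top')
J=np.array([(55,-153,12),(-55,-153,12),(32,-150,22),(32,-44,22),(-54,-44,22),(44,-150,22),(44,-32,22),(-54,-32,22)])/1e3
w=np.array([(38,38),(490,52),(128,45),(127,504),(460,512),(80,45),(86,548),(459,558)])/5+[268,40]-.4
JT=np.array([(55,77,12),(55,-153,12),(-55,-153,12),(-55,77,12)])/1e3
t=np.array([(76,71),(380,77),(377,224),(72,217)])/3.6+[205,160]-.4
def W(p,X,h=0): return Ro.from_euler('z',p[2]).apply(X)+[p[0],p[1],h]
def fit(parts,free=False):
    f=lambda p: np.concatenate([(proj(c,W(p,X,p[3] if free else 0))-u).ravel() for c,X,u in parts])
    s=least_squares(f,[.53,.124,-.026]+([0] if free else [])); 
    print(s.x[:2].round(4),np.degrees(s.x[2]).round(2),s.x[3:],'rms',np.sqrt(np.mean(s.fun**2)).round(2)); return s
s=fit([(cw,J,w)]); print(s.fun.reshape(-1,2).round(1).tolist())
fit([(cw,J,w)],True); fit([(ct,JT,t)]); fit([(ct,JT,t),(cw,J,w)]); fit([(ct,JT,t),(cw,J,w)],True)
```

```text
[0.5325 0.1253] -2.85 [] rms 0.37
[[-0.3, -0.3], [0.5, -0.3], [0.1, 0.0], [0.3, 0.0], [0.5, 0.2], [-0.5, -0.3], [-0.7, 0.4], [0.1, 0.4]]
[0.5326 0.1251] -2.86 [-0.00243891] rms 0.25
[0.5329 0.1252] -2.5 [] rms 0.16
[0.5325 0.1252] -2.8 [] rms 0.35
[0.5326 0.1252] -2.81 [-0.00201751] rms 0.28
```

```bash
python3 -m pendant '[[[0.05,0.0,0,0,0,0.8,-1],[0.1,0.006,0,0,0,1.5,-1],[0.114,0.006,0,0,0,1.5,-1],[0.114,0.006,0.03,0,0,1.5,-1],[0.114,0.006,0.06,0,0,1.5,-1]]]'
python3 -m pendant '[[[0,0,0.04,0,0,0,-1],[0,0,0.08,0,0,0,-1],[0,0,0.09,0,0,0,-1],[0,0,0.09,0,0,0,-1],[0,0,0.09,0,0,0,-1]]]'
python3 -c "
from h import *
to([0.5249,0.0084,0.2055],down(-92.8))"
```

```text
time_s: 6.5
tcp_pos: [0.5218, 0.0047, 0.3622]
eef_rot: [-179.8, 0.1, -93.1]
contact_force: [0.7, 0.0, -2.3]
gripper_width: 0.0638
gripper_force: 20.0
time_s: 7.0
tcp_pos: [0.5229, 0.0064, 0.2734]
eef_rot: [-179.9, 0.0, -93.0]
contact_force: [0.2, 0.5, 0.3]
gripper_width: 0.0636
gripper_force: 20.0
shift [-0.0021 -0.0017  0.0679] turn [-0.12  0.02 -0.2 ]
```

```bash
python3 -m pendant '[[[-0.002,-0.001,0.03,0,0,-0.2,-1],[-0.002,-0.001,0.05,0,0,-0.2,-1],[-0.002,-0.001,0.062,0,0,-0.2,-1],[-0.002,-0.001,0.062,0,0,-0.2,-1],[-0.002,-0.001,0.062,0,0,-0.2,-1]]]'
python3 -m pendant '[[[0,0,0.001,0,0,0,-1],[0,0,0.002,0,0,0,-1],[0,0,0.003,0,0,0,-1],[0,0,0.003,0,0,0,-1]]]'
python3 -c "
from h import *
to([0.5249,0.0084,0.204],down(-92.8))"
```

```text
time_s: 7.5
tcp_pos: [0.5239, 0.0086, 0.211]
eef_rot: [-179.9, 0.0, -92.8]
contact_force: [0.1, 1.2, -1.2]
gripper_width: 0.0637
gripper_force: 20.0
time_s: 7.9
tcp_pos: [0.5231, 0.0084, 0.2068]
eef_rot: [-180.0, 0.0, -92.8]
contact_force: [0.1, -0.2, -1.0]
gripper_width: 0.0642
gripper_force: 20.0
shift [-0.0001 -0.0017  0.0028] turn [-0.02  0.01 -0.01]
```

```bash
python3 -m pendant '[[[0,0,0.001,0,0,0,-1],[0,0,0.002,0,0,0,-1],[0,0,0.002,0,0,0,-1]]]'
python3 -m pendant '[[[0,0,0.001,0,0,0,-1],[0,0,0.001,0,0,0,-1]]]'
```

```text
time_s: 8.2
tcp_pos: [0.5231, 0.0084, 0.2045]
eef_rot: [180.0, -0.0, -92.8]
contact_force: [-0.4, 0.5, -1.6]
gripper_width: 0.0638
gripper_force: 20.0
time_s: 8.4
tcp_pos: [0.5232, 0.0084, 0.2036]
eef_rot: [180.0, -0.0, -92.8]
contact_force: [-0.8, 0.5, -0.6]
gripper_width: 0.0641
gripper_force: 20.0
```

```bash
python3 -m pendant '[[[0,0,0.001,0,0,0,-1],[0,0,0.001,0,0,0,-1]]]'
python3 -m pendant '[[[0,0,0.001,0,0,0,-1],[0,0,0.001,0,0,0,-1]]]'
```

```text
time_s: 8.6
tcp_pos: [0.5231, 0.0084, 0.2035]
eef_rot: [-180.0, -0.0, -92.8]
contact_force: [-4.4, -0.2, 10.3]
gripper_width: 0.064
gripper_force: 20.0
time_s: 8.8
tcp_pos: [0.5231, 0.0084, 0.2034]
eef_rot: [-180.0, -0.0, -92.8]
contact_force: [-7.0, 0.8, 21.3]
gripper_width: 0.0637
gripper_force: 20.0
```

```bash
python3 -m pendant '[[[0,0,-0.0018,0,0,0,-1],[0,0,-0.0018,0,0,0,-1]]]'
python3 -m pendant '[[[0,-0.001,0,0,0,0,-1],[0,-0.001,0,0,0,0,-1],[0,-0.002,0,0,0,0,-1],[0,-0.002,0,0,0,0,-1]]]'
python3 -m pendant '[[[0,-0.001,0,0,0,0,-1],[0,-0.001,0,0,0,0,-1]]]'
```

```text
time_s: 9.0
tcp_pos: [0.5232, 0.0084, 0.2038]
eef_rot: [-180.0, 0.0, -92.8]
contact_force: [0.8, 0.5, -1.5]
gripper_width: 0.0636
gripper_force: 20.0
time_s: 9.4
tcp_pos: [0.5246, 0.0082, 0.2035]
eef_rot: [179.9, -0.0, -92.8]
contact_force: [-5.8, 1.5, 8.8]
gripper_width: 0.0637
gripper_force: 20.0
time_s: 9.6
tcp_pos: [0.5255, 0.008, 0.2035]
eef_rot: [179.9, -0.0, -92.8]
contact_force: [-6.0, 1.5, 8.9]
gripper_width: 0.0639
gripper_force: 20.0
```

```bash
python3 -m pendant '[[[0,0,-0.0008,0,0,0,-1],[0,-0.001,-0.0008,0,0,0,-1],[0,-0.001,-0.0008,0,0,0,-1]]]'
python3 -m pendant '[[[0,-0.001,0,0,0,0,-1],[0,-0.001,0,0,0,0,-1]]]'
```

```text
time_s: 9.9
tcp_pos: [0.5273, 0.0082, 0.204]
eef_rot: [180.0, -0.0, -92.8]
contact_force: [-0.1, -0.2, -1.3]
gripper_width: 0.0639
gripper_force: 20.0
time_s: 10.1
tcp_pos: [0.5282, 0.0081, 0.204]
eef_rot: [180.0, -0.0, -92.8]
contact_force: [-0.6, 0.1, -0.8]
gripper_width: 0.0639
gripper_force: 20.0
```

```bash
python3 -m pendant '[[[0,-0.0005,0,0,0,0,-1],[0,-0.001,0,0,0,0,-1]]]'
python3 -m pendant '[[[0,-0.0005,0,0,0,0,-1],[0,-0.001,0,0,0,0,-1]]]'
```

```text
time_s: 10.3
tcp_pos: [0.5285, 0.008, 0.204]
eef_rot: [179.9, -0.0, -92.8]
contact_force: [-5.2, 1.5, 0.5]
gripper_width: 0.064
gripper_force: 20.0
time_s: 10.5
tcp_pos: [0.5288, 0.0078, 0.2038]
eef_rot: [179.8, -0.0, -92.9]
contact_force: [-7.7, 2.4, 2.7]
gripper_width: 0.064
gripper_force: 20.0
```

```bash
python3 -m pendant '[[[0,0.0013,0,0,0,0,-1],[0,0.0013,0.0005,0,0,0,-1],[0,0.0013,0.0005,0,0,0,0.7],[0,0.0013,0.0005,0,0,0,1],[0,0.0013,0.0005,0,0,0,1]]]'
python3 -m pendant '[[[0,0,0,0,0,0,1],[0,0,-0.01,0,0,0,1],[0,0,-0.04,0,0,0,1],[0,0,-0.07,0,0,0,1],[0.04,0,-0.1,0,0,0,1]]]'
python3 -c "
from h import *
c=cam('wrist');im=r.capture('wrist');cv2.imwrite('pics/w3.png',im[:,:,::-1])
np.savez('w3.npz',K=c[0],d=c[1],R=c[2],t=c[3])
ang=-2.8; j=Ro.from_euler('z',ang,degrees=True)
p=j.apply([0,-.247,.215])+[.5331,.1252,0]
ax=j.apply([1,0,0]); print(p); to(p,down(-92.8,30,ax))"
```

```text
time_s: 11.0
tcp_pos: [0.5295, 0.0082, 0.2041]
eef_rot: [-179.9, 0.0, -92.8]
contact_force: [-0.8, 0.9, -0.1]
gripper_width: 0.0825
gripper_force: 0.0
time_s: 11.5
tcp_pos: [0.5277, -0.0299, 0.3059]
eef_rot: [-179.9, 0.0, -92.6]
contact_force: [1.6, 0.2, 0.1]
gripper_width: 0.0873
gripper_force: 0.0
[ 0.52103411 -0.12150512  0.215     ]
shift [0.0868 0.0034 0.0958] turn [ -0.33 -29.99   0.27]
```

```bash
python3 -m pendant '[[[0.04,0.003,0,0,-7,0,-1],[0.07,0.003,0.02,0,-15,0,-1],[0.087,0.003,0.04,0,-23,0,-1],[0.087,0.003,0.05,0,-30,0,-1],[0.087,0.003,0.05,0,-30,0,-1]]]'
python3 -m pendant '[[[0,0,0,0,0,0,-1],[0,0,0,0,0,0,-1],[0,0,0,0,0,0,-1]]]'
python3 -c "
from h import *
ang=-2.8; j=Ro.from_euler('z',ang,degrees=True)
p=j.apply([0,-.249,.178])+[.5331,.1252,0]
ax=j.apply([1,0,0]); print(p); to(p,down(-92.8,30,ax))
print(cv2.imwrite('pics/t3.png',r.capture('top')[:,:,::-1]))
im=cv2.imread('pics/w3.png');cv2.imwrite('pics/c4.png',cv2.resize(im[20:240,200:460],None,fx=2.7,fy=2.7))"
```

```text
time_s: 12.05
tcp_pos: [0.5195, -0.1207, 0.2525]
eef_rot: [179.9, 30.2, -93.2]
contact_force: [-0.4, -0.0, 0.6]
gripper_width: 0.0531
gripper_force: 0.0
time_s: 12.35
tcp_pos: [0.5196, -0.1176, 0.2548]
eef_rot: [-179.9, 29.9, -92.6]
contact_force: [-0.2, 0.2, 0.6]
gripper_width: 0.0291
gripper_force: 0.0
[ 0.52093641 -0.12350273  0.178     ]
shift [ 0.0433 -0.0015  0.0636] turn [-0.   -0.11  0.14]
True
```

View pics/c4.png

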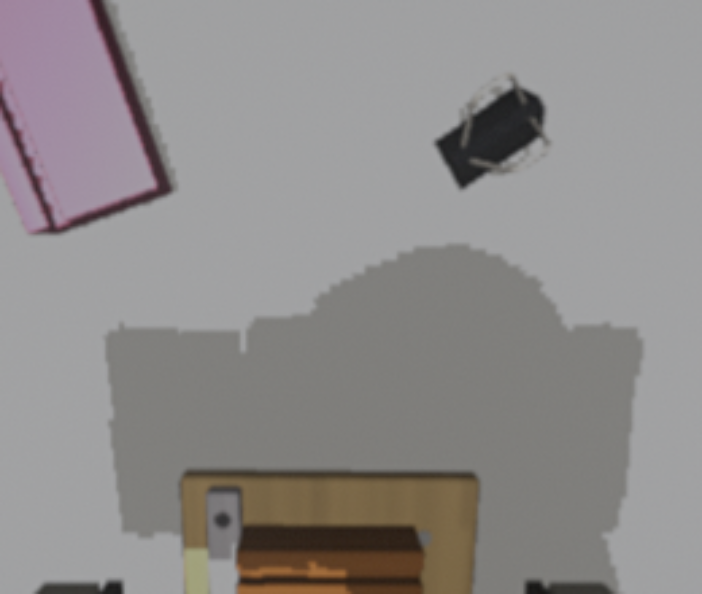

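The stand sits square against the long fence with its groove on the −y side. Next I lower behind it and push.

```bash
python3 -m pendant '[[[0.015,-0.001,0.02,0,0,0,-1],[0.03,-0.0015,0.042,0,0,0,-1],[0.042,-0.0015,0.061,0,0,0,-1],[0.042,-0.0015,0.061,0,0,0,-1],[0.042,-0.0015,0.061,0,0,0,-1]]]'
python3 -c "
from h import *
ang=-2.8; j=Ro.from_euler('z',ang,degrees=True)
p=j.apply([0,-.200,.178])+[.5331,.1252,0]
ax=j.apply([1,0,0]); print(p); to(p,down(-92.8,30,ax));print(j.inv().apply(pose()[0]-[.5331,.1252,0]))"
```

```text
time_s: 12.9
tcp_pos: [0.521, -0.124, 0.1805]
eef_rot: [180.0, 30.0, -92.7]
contact_force: [-0.6, -0.3, 0.0]
gripper_width: 0.0005
gripper_force: 0.0
[ 0.52333005 -0.07456123  0.178     ]
shift [-0.0417  0.0001  0.0269] turn [ 0.05 -0.04  0.05]
[ 1.25254522e-04 -2.49534867e-01  1.80465352e-01]
```

```bash
python3 -m pendant '[[[-0.0078,0,0.0045,0,0,0,-1],[-0.0156,0,0.009,0,0,0,-1],[-0.0208,0,0.012,0,0,0,-1],[-0.026,0,0.015,0,0,0,-1],[-0.0303,0,0.0175,0,0,0,-1]]]'
python3 -m pendant '[[[-0.0035,0,0.002,0,0,0,-1],[-0.0069,0,0.004,0,0,0,-1],[-0.0104,0,0.006,0,0,0,-1],[-0.0104,0,0.006,0,0,0,-1]]]'
python3 -c "
from h import *
ang=-2.8; j=Ro.from_euler('z',ang,degrees=True)
print(j.inv().apply(pose()[0]-[.5331,.1252,0]))"
```

```text
time_s: 13.4
tcp_pos: [0.5227, -0.089, 0.1804]
eef_rot: [-179.9, 30.0, -92.8]
contact_force: [-0.1, -1.5, 0.3]
gripper_width: 0.0005
gripper_force: 0.6
time_s: 13.8
tcp_pos: [0.5231, -0.0771, 0.1799]
eef_rot: [180.0, 30.0, -92.8]
contact_force: [-0.2, 0.1, -0.4]
gripper_width: 0.0006
gripper_force: 0.0
[-1.27344159e-04 -2.02571402e-01  1.79855424e-01]
```

```bash
python3 -m pendant '[[[-0.0026,0,0.0015,0,0,0,-1],[-0.0052,0,0.003,0,0,0,-1],[-0.0078,0,0.0045,0,0,0,-1],[-0.0078,0,0.0045,0,0,0,-1]]]'
python3 -m pendant '[[[-0.0013,0,0.0008,0,0,0,-1],[-0.0026,0,0.0015,0,0,0,-1],[-0.0026,0,0.0015,0,0,0,-1]]]'
python3 -c "
from h import *
ang=-2.8; j=Ro.from_euler('z',ang,degrees=True)
print(j.inv().apply(pose()[0]-[.5331,.1252,0]))
c=cam('wrist');im=r.capture('wrist');cv2.imwrite('pics/w4.png',im[:,:,::-1])"
```

```text
time_s: 14.2
tcp_pos: [0.5235, -0.0682, 0.1799]
eef_rot: [180.0, 30.0, -92.8]
contact_force: [1.1, -0.4, 1.2]
gripper_width: 0.0006
gripper_force: 0.0
time_s: 14.5
tcp_pos: [0.5237, -0.0655, 0.1799]
eef_rot: [180.0, 30.0, -92.8]
contact_force: [0.4, -0.1, -0.4]
gripper_width: 0.0006
gripper_force: 0.1
[-8.11492538e-05 -1.90887009e-01  1.79938810e-01]
```

Now 1–1.5 mm steps, watching the force.

```bash
python3 -m pendant '[[[-0.0013,0,0.0008,0,0,0,-1],[-0.0013,0,0.0008,0,0,0,-1]]]'
python3 -m pendant '[[[-0.0013,0,0.0008,0,0,0,-1],[-0.0013,0,0.0008,0,0,0,-1]]]'
```

```text
time_s: 14.75
tcp_pos: [0.5238, -0.064, 0.1799]
eef_rot: [-180.0, 30.0, -92.8]
contact_force: [-0.7, -0.3, -0.2]
gripper_width: 0.0002
gripper_force: 0.2
time_s: 14.95
tcp_pos: [0.5239, -0.0624, 0.1799]
eef_rot: [-180.0, 30.0, -92.8]
contact_force: [-0.5, -0.5, 0.1]
gripper_width: 0.0008
gripper_force: 0.2
```

```bash
python3 -m pendant '[[[-0.0009,0,0.0005,0,0,0,-1],[-0.0009,0,0.0005,0,0,0,-1]]]'
python3 -m pendant '[[[-0.0009,0,0.0005,0,0,0,-1],[-0.0009,0,0.0005,0,0,0,-1]]]'
```

```text
time_s: 15.15
tcp_pos: [0.5239, -0.0614, 0.1799]
eef_rot: [180.0, 30.0, -92.8]
contact_force: [0.1, -0.8, 0.2]
gripper_width: 0.0007
gripper_force: 0.3
time_s: 15.35
tcp_pos: [0.5241, -0.0606, 0.1799]
eef_rot: [-180.0, 30.0, -92.8]
contact_force: [0.6, -1.7, 0.1]
gripper_width: 0.0004
gripper_force: 1.0
```

```bash
python3 -m pendant '[[[-0.0007,0,0.0004,0,0,0,-1],[-0.0007,0,0.0004,0,0,0,-1]]]'
python3 -m pendant '[[[-0.0007,0,0.0004,0,0,0,-1],[-0.0007,0,0.0004,0,0,0,-1]]]'
```

```text
time_s: 15.55
tcp_pos: [0.5241, -0.0602, 0.18]
eef_rot: [-180.0, 29.9, -92.8]
contact_force: [-0.5, -5.8, 0.2]
gripper_width: 0.0006
gripper_force: 2.5
time_s: 15.75
tcp_pos: [0.5241, -0.0599, 0.1801]
eef_rot: [-180.0, 29.9, -92.8]
contact_force: [-0.7, -8.7, 1.8]
gripper_width: 0.0003
gripper_force: 3.9
```

```bash
python3 -m pendant '[[[-0.0007,0,0.0004,0,0,0,-1],[-0.0007,0,0.0004,0,0,0,-1]]]'
python3 -m pendant '[[[-0.0007,0,0.0004,0,0,0,-1],[-0.0007,0,0.0004,0,0,0,-1]]]'
```

```text
time_s: 15.95
tcp_pos: [0.5242, -0.0597, 0.1801]
eef_rot: [-179.9, 29.8, -92.8]
contact_force: [-1.0, -10.3, 2.1]
gripper_width: 0.0004
gripper_force: 5.4
time_s: 16.15
tcp_pos: [0.5242, -0.0595, 0.1802]
eef_rot: [-179.9, 29.8, -92.7]
contact_force: [-1.6, -14.8, 4.2]
gripper_width: -0.0001
gripper_force: 7.0
```

```bash
python3 -m pendant '[[[0.0,0,-0.0,0,0,0,-1],[0.01,0,-0.006,0,0,0,-1],[0.035,0,-0.02,0,0,0,-1],[0.035,0,-0.06,0,0,0,-1],[0.035,0,-0.1,0,0,0,-1]]]'
python3 -m pendant '[[[-0.025,0,-0.04,0,7,0,-1],[-0.05,0,-0.08,0,15,0,-1],[-0.05,0,-0.09,0,23,0,-1],[-0.05,0,-0.09,0,30,0,-1],[-0.05,0,-0.09,0,30,0,-1]]]'
python3 -c "
from h import *
to([0.53,0.122,0.422],down(-92.8))"
```

```text
time_s: 16.65
tcp_pos: [0.5196, -0.1383, 0.2486]
eef_rot: [179.7, 30.1, -93.0]
contact_force: [1.9, 0.0, 0.4]
gripper_width: 0.0004
gripper_force: 0.0
time_s: 17.15
tcp_pos: [0.5191, -0.1382, 0.3521]
eef_rot: [180.0, -0.1, -92.7]
contact_force: [-0.5, 0.0, -0.7]
gripper_width: 0.0009
gripper_force: 0.0
shift [-0.2602  0.0012 -0.0705] turn [ 0.04 -0.14  0.15]
```

```bash
python3 -m pendant '[[[-0.02,0,-0.04,0,0,0,-1],[-0.06,0,-0.07,0,0,0,-1],[-0.11,0,-0.07,0,0,0,-1],[-0.16,0,-0.07,0,0,0,-1],[-0.21,0.001,-0.07,0,0,0,-1]]]'
python3 -m pendant '[[[-0.03,0,0,0,0,0,-1],[-0.05,0,0,0,0,0,-1],[-0.05,0,0,0,0,0,-1],[-0.05,0,0,0,0,0,-1]]]'
python3 -c "
from h import *
c=cam('wrist');im=r.capture('wrist');cv2.imwrite('pics/w5.png',im[:,:,::-1])
np.savez('w5.npz',K=c[0],d=c[1],R=c[2],t=c[3])
cv2.imwrite('pics/s5.png',r.capture('scene')[:,:,::-1])
a=cv2.resize(im[40:160,268:376,::-1],None,fx=5,fy=5,interpolation=cv2.INTER_CUBIC)
cv2.imwrite('pics/c5.png',a); print(pose()[0])"
```

```text
time_s: 17.65
tcp_pos: [0.529, 0.0722, 0.4217]
eef_rot: [179.8, 0.2, -92.8]
contact_force: [0.9, -0.4, 0.0]
gripper_width: 0.0004
gripper_force: 0.0
time_s: 18.05
tcp_pos: [0.5318, 0.1206, 0.4212]
eef_rot: [179.8, 0.1, -92.8]
contact_force: [-0.4, 0.2, -0.1]
gripper_width: 0.0006
gripper_force: 0.0
[0.53183032 0.11970302 0.42155415]
```

View pics/c5.png

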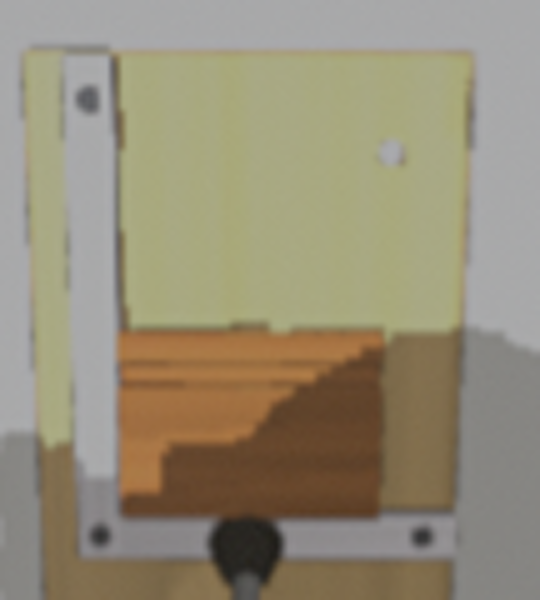

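The stand appears flush in the corner in crop c5. I'll check that numerically against the jig in the same picture, and prepare the handle geometry.

Run:
```python
from h import *
from scipy.optimize import least_squares
d=np.load('w5.npz');cw=(d['K'],d['d'],d['R'],d['t'])
J=np.array([(55,-153,12),(-55,-153,12),(32,-150,22),(44,-150,22),(44,-32,22),(-54,-32,22)])/1e3
w=np.array([(25,50),(473,52),(110,52),(65,52),(82,556),(455,557)])/5+[268,40]-.4
def W(p,X): return Ro.from_euler('z',p[2]).apply(X)+[p[0],p[1],0]
s=least_squares(lambda p:(proj(cw,W(p,J))-w).ravel(),[.5326,.1252,-.049]);p=s.x
print(p[:2].round(4),np.degrees(p[2]),s.fun.reshape(-1,2).round(1).tolist())
u=np.array([(119,329),(383,331),(379,517),(122,517)])/5+[268,40]-.4
q=Ro.from_euler('z',-p[2]).apply(onplane(cw,u,.040)-[p[0],p[1],0])*1e3
print(q.round(1), q.mean(0).round(1))
```

```text
[0.5324 0.1247] -2.950800329072459 [[-0.8, -0.6], [1.0, -0.6], [0.6, 0.2], [-0.6, 0.2], [-0.5, 0.6], [0.4, 0.5]]
[[ 30.7 -88.4  40. ]
 [-31.6 -88.1  40. ]
 [-31.9 -44.8  40. ]
 [ 31.1 -44.6  40. ]] [ -0.5 -66.5  40. ]
```

Measured in jig axes, the stand is at (−0.5, −66.5) mm, well within tolerance. Next is the handle angle, from the first two pictures.

Run:
```python
from h import *
for n,box in (("top",(205,180,245,215)),("scene",(235,265,268,300))):
    c=cam(n); im=cv2.imread(f"pics/{n}0.png"); x0,y0,x1,y1=box
    m=np.zeros(im.shape[:2],np.uint8); m[y0:y1,x0:x1]=(im[y0:y1,x0:x1].max(2)<45)
    k,l,s,ce=cv2.connectedComponentsWithStats(m)
    for i in range(1,k):
        if s[i,4]>12: print(n,s[i],ce[i].round(1))
    for a in np.arange(-.1,.8,.1):
        P=[(0,.038+q*np.sin(a),.058+q*np.cos(a)) for q in (30,58,86) for q in (q/1e3,)]
        X=Ro.from_euler('z',-2.85,degrees=True).apply(P)+[.5328,.1251,0]
        print(n,a.round(1),proj(c,X).round(1).tolist())
```

```text
top [212 193  18   7  88] [220.5 196.1]
top -0.1 [[233.6, 197.2], [231.9, 196.2], [230.1, 195.1]]
top 0.0 [[232.4, 197.2], [229.5, 196.1], [226.4, 195.0]]
top 0.1 [[231.2, 197.2], [227.2, 196.1], [222.9, 194.9]]
top 0.2 [[230.1, 197.1], [224.9, 196.0], [219.5, 194.9]]
top 0.3 [[229.0, 197.1], [222.8, 196.0], [216.3, 194.9]]
top 0.4 [[228.0, 197.2], [220.8, 196.1], [213.3, 194.9]]
top 0.5 [[227.1, 197.2], [219.0, 196.1], [210.6, 195.0]]
top 0.6 [[226.2, 197.2], [217.4, 196.2], [208.2, 195.1]]
top 0.7 [[225.5, 197.3], [216.0, 196.3], [206.1, 195.2]]
scene [246 274  19  18 139] [253.7 281.2]
scene -0.1 [[260.8, 277.6], [260.6, 268.3], [260.3, 258.5]]
scene 0.0 [[260.0, 278.7], [258.9, 270.3], [257.8, 261.4]]
scene 0.1 [[259.1, 279.8], [257.3, 272.5], [255.3, 264.7]]
scene 0.2 [[258.3, 281.0], [255.6, 274.8], [252.8, 268.3]]
scene 0.3 [[257.5, 282.3], [254.1, 277.3], [250.4, 272.1]]
scene 0.4 [[256.8, 283.6], [252.5, 280.0], [248.1, 276.1]]
scene 0.5 [[256.1, 285.0], [251.1, 282.7], [245.9, 280.2]]
scene 0.6 [[255.4, 286.3], [249.8, 285.4], [243.9, 284.4]]
scene 0.7 [[254.8, 287.7], [248.6, 288.2], [242.0, 288.7]]
```

```bash
cat >> h.py <<'E'
jR=Ro.from_euler('z',-2.85,degrees=True); jo=np.array([.5328,.1251,0])
def J2W(p): return jR.apply(p)+jo
def corner(a,rad=.072): # TCP (jig frame) putting the finger's front lower corner on the grip at angle a
    return np.array([0,.038+rad*np.sin(a)-.008*np.cos(a)-.0105,.058+rad*np.cos(a)+.008*np.sin(a)+.178])
def where():
    p=jR.inv().apply(pose()[0]-jo); print("tcp in jig mm",(p*1e3).round(1))
E
python3 -c "
from h import *
where(); to(J2W([0,.034,.303]),down(-92.85))
for a in np.arange(.4,1.61,.1): print(a.round(2),(corner(a)*1e3).round(1))"
```

```text
tcp in jig mm [ -0.7  -5.4 421.6]
shift [-0.0393 -0.0009  0.1186] turn [ 0.1   0.05 -0.01]
0.4 [  0.   48.2 305.4]
0.5 [  0.  55. 303.]
0.6 [  0.   61.6 299.9]
0.7 [  0.   67.8 296.2]
0.8 [  0.   73.6 291.9]
0.9 [  0.   78.9 287. ]
1.0 [  0.   83.8 281.6]
1.1 [  0.   88.  275.8]
1.2 [  0.   91.7 269.5]
1.3 [  0.   94.7 263. ]
1.4 [  0.   97.1 256.1]
1.5 [  0.   98.8 249.1]
1.6 [  0.   99.7 241.9]
```

```bash
python3 -m pendant '[[[-0.039,-0.001,0,0,0,0,-1],[-0.039,-0.001,0.03,0,0,0,-1],[-0.039,-0.001,0.07,0,0,0,-1],[-0.039,-0.001,0.095,0,0,0,-1],[-0.039,-0.001,0.095,0,0,0,-1]]]'
python3 -c "
from h import *
where(); to(J2W([0,.034,.303]),down(-92.85))"
```

```text
time_s: 18.65
tcp_pos: [0.5337, 0.1578, 0.3234]
eef_rot: [179.6, -0.2, -92.9]
contact_force: [0.1, 0.1, 0.1]
gripper_width: 0.0008
gripper_force: 0.0
tcp in jig mm [ -0.8  32.7 323.4]
shift [-0.0014 -0.0009  0.0204] turn [ 0.36 -0.18 -0.07]
```

Now lower beside the handle and creep toward +y to feel the contact.

```bash
python3 -m pendant '[[[-0.001,-0.001,0.01,0,0,0,-1],[-0.001,-0.001,0.021,0,0,0,-1],[-0.001,-0.001,0.021,0,0,0,-1],[-0.003,-0.001,0.021,0,0,0,-1],[-0.006,-0.001,0.021,0,0,0,-1]]]'
python3 -m pendant '[[[-0.002,0,0,0,0,0,-1],[-0.004,0,0,0,0,0,-1],[-0.006,0,0,0,0,0,-1],[-0.006,0,0,0,0,0,-1]]]'
python3 -c "
from h import *
where()"
```

```text
time_s: 19.15
tcp_pos: [0.5363, 0.1656, 0.3068]
eef_rot: [-179.9, 0.0, -92.8]
contact_force: [0.6, -0.0, -0.0]
gripper_width: 0.0005
gripper_force: 0.0
time_s: 19.55
tcp_pos: [0.5364, 0.1717, 0.306]
eef_rot: [-180.0, 0.0, -92.8]
contact_force: [0.5, -0.8, -0.2]
gripper_width: 0.0003
gripper_force: 0.0
tcp in jig mm [  1.2  46.7 306. ]
```

```bash
python3 -m pendant '[[[-0.004,0.001,0.001,0,0,0,-1],[-0.008,0.001,0.003,0,0,0,-1],[-0.012,0.001,0.005,0,0,0,-1],[-0.015,0.001,0.006,0,0,0,-1],[-0.015,0.001,0.006,0,0,0,-1]]]'
python3 -c "
from h import *
where()"
```

```text
time_s: 20.05
tcp_pos: [0.5361, 0.1869, 0.2996]
eef_rot: [180.0, -0.0, -92.8]
contact_force: [-0.2, -0.9, 0.7]
gripper_width: 0.0003
gripper_force: 0.0
tcp in jig mm [2.000e-01 6.190e+01 2.996e+02]
```

```bash
python3 -m pendant '[[[-0.004,0,0.002,0,0,0,-1],[-0.0075,0,0.0045,0,0,0,-1],[-0.0105,0,0.0068,0,0,0,-1],[-0.0118,0,0.0078,0,0,0,-1],[-0.0118,0,0.0078,0,0,0,-1]]]'
python3 -m pendant '[[[-0.0027,0,0.0023,0,0,0,-1],[-0.0053,0,0.0049,0,0,0,-1],[-0.0053,0,0.0049,0,0,0,-1]]]'
python3 -c "
from h import *
where()"
```

```text
time_s: 20.55
tcp_pos: [0.5367, 0.1984, 0.2919]
eef_rot: [180.0, -0.0, -92.8]
contact_force: [0.4, -0.3, 0.4]
gripper_width: 0.0009
gripper_force: 0.0
time_s: 20.85
tcp_pos: [0.5369, 0.2037, 0.2868]
eef_rot: [180.0, -0.0, -92.8]
contact_force: [-0.3, -1.2, -1.0]
gripper_width: 0.0003
gripper_force: 0.0
tcp in jig mm [2.000e-01 7.870e+01 2.868e+02]
```

```bash
python3 -m pendant '[[[-0.0026,0,0.0025,0,0,0,-1],[-0.0051,0,0.0052,0,0,0,-1],[-0.0051,0,0.0052,0,0,0,-1]]]'
python3 -m pendant '[[[-0.0022,0,0.0028,0,0,0,-1],[-0.0042,0,0.0058,0,0,0,-1],[-0.0042,0,0.0058,0,0,0,-1]]]'
python3 -c "
from h import *
where()"
```

```text
time_s: 21.15
tcp_pos: [0.5371, 0.2088, 0.2816]
eef_rot: [180.0, -0.0, -92.8]
contact_force: [0.3, 0.2, 0.8]
gripper_width: 0.0006
gripper_force: 0.0
time_s: 21.45
tcp_pos: [0.5375, 0.213, 0.2761]
eef_rot: [-180.0, -0.0, -92.8]
contact_force: [0.4, -0.9, 2.1]
gripper_width: -0.0
gripper_force: 1.2
tcp in jig mm [  0.3  88.  276.1]
```

```bash
python3 -m pendant '[[[-0.001,0,0.0016,0,0,0,-1],[-0.0019,0,0.0032,0,0,0,-1]]]'
python3 -m pendant '[[[-0.0009,0,0.0016,0,0,0,-1],[-0.0017,0,0.0032,0,0,0,-1]]]'
python3 -c "
from h import *
where()"
```

```text
time_s: 21.65
tcp_pos: [0.5377, 0.2146, 0.2735]
eef_rot: [-180.0, 0.0, -92.8]
contact_force: [-0.9, -2.3, 7.1]
gripper_width: 0.0003
gripper_force: 3.2
time_s: 21.85
tcp_pos: [0.5378, 0.2163, 0.2705]
eef_rot: [-179.9, 0.0, -92.8]
contact_force: [-0.7, -1.1, 8.4]
gripper_width: 0.0005
gripper_force: 4.0
tcp in jig mm [  0.5  91.4 270.5]
```

```bash
python3 -m pendant '[[[-0.0008,0,0.0016,0,0,0,-1],[-0.0008,0,0.0016,0,0,0,-1]]]'
python3 -m pendant '[[[-0.0008,0,0.0016,0,0,0,-1],[-0.0008,0,0.0016,0,0,0,-1]]]'
python3 -c "
from h import *
where()"
```

```text
time_s: 22.05
tcp_pos: [0.5378, 0.2172, 0.2688]
eef_rot: [-179.9, 0.0, -92.8]
contact_force: [-1.3, -1.3, 6.7]
gripper_width: 0.0005
gripper_force: 3.3
time_s: 22.25
tcp_pos: [0.5379, 0.218, 0.2673]
eef_rot: [-179.9, 0.0, -92.8]
contact_force: [0.1, -1.2, 6.0]
gripper_width: 0.0005
gripper_force: 3.5
tcp in jig mm [  0.4  93.1 267.3]
```

Past the peak, the force is falling. I'll continue in small steps until it drops to nothing.

```bash
python3 -m pendant '[[[-0.0007,0,0.0016,0,0,0,-1],[-0.0007,0,0.0016,0,0,0,-1]]]'
python3 -m pendant '[[[-0.0007,0,0.0016,0,0,0,-1],[-0.0007,0,0.0016,0,0,0,-1]]]'
python3 -c "
from h import *
where()"
```

```text
time_s: 22.45
tcp_pos: [0.5379, 0.2188, 0.2657]
eef_rot: [-179.9, 0.0, -92.8]
contact_force: [-0.7, -1.0, 7.6]
gripper_width: 0.0007
gripper_force: 3.5
time_s: 22.65
tcp_pos: [0.5379, 0.2195, 0.264]
eef_rot: [-179.9, 0.0, -92.8]
contact_force: [-1.4, -0.7, 6.8]
gripper_width: 0.0008
gripper_force: 3.2
tcp in jig mm [  0.4  94.6 264. ]
```

```bash
python3 -m pendant '[[[-0.0007,0,0.0016,0,0,0,-1],[-0.0007,0,0.0016,0,0,0,-1]]]'
python3 -m pendant '[[[-0.0006,0,0.0016,0,0,0,-1],[-0.0006,0,0.0016,0,0,0,-1]]]'
python3 -c "
from h import *
where()"
```

```text
time_s: 22.85
tcp_pos: [0.538, 0.2203, 0.2623]
eef_rot: [-179.9, 0.0, -92.8]
contact_force: [-0.8, -0.3, 5.0]
gripper_width: 0.0004
gripper_force: 2.8
time_s: 23.05
tcp_pos: [0.538, 0.2209, 0.2606]
eef_rot: [-180.0, 0.0, -92.8]
contact_force: [0.4, -0.7, 5.6]
gripper_width: 0.0005
gripper_force: 2.3
tcp in jig mm [  0.4  95.9 260.6]
```

```bash
python3 -m pendant '[[[-0.0006,0,0.0016,0,0,0,-1],[-0.0006,0,0.0016,0,0,0,-1]]]'
python3 -m pendant '[[[-0.0005,0,0.0016,0,0,0,-1],[-0.0005,0,0.0016,0,0,0,-1]]]'
python3 -c "
from h import *
where()"
```

```text
time_s: 23.25
tcp_pos: [0.5379, 0.2215, 0.2587]
eef_rot: [-180.0, 0.0, -92.8]
contact_force: [0.5, 1.5, 3.7]
gripper_width: 0.0003
gripper_force: 1.6
time_s: 23.45
tcp_pos: [0.5379, 0.2219, 0.2568]
eef_rot: [-180.0, 0.0, -92.8]
contact_force: [0.3, 1.1, 2.7]
gripper_width: 0.0007
gripper_force: 0.9
tcp in jig mm [2.000e-01 9.700e+01 2.568e+02]
```

```bash
python3 -m pendant '[[[-0.0005,0,0.0016,0,0,0,-1],[-0.0005,0,0.0016,0,0,0,-1]]]'
python3 -m pendant '[[[-0.0003,0,0.001,0,0,0,-1],[-0.0003,0,0.001,0,0,0,-1]]]'
python3 -c "
from h import *
where()"
```

```text
time_s: 23.65
tcp_pos: [0.5375, 0.2221, 0.2548]
eef_rot: [179.9, -0.0, -92.8]
contact_force: [0.6, -0.3, -0.7]
gripper_width: 0.0005
gripper_force: 0.0
time_s: 23.85
tcp_pos: [0.5377, 0.2224, 0.254]
eef_rot: [180.0, -0.0, -92.8]
contact_force: [0.3, -0.1, 0.0]
gripper_width: 0.0005
gripper_force: 0.0
tcp in jig mm [  0.   97.4 254. ]
```

The force fell to zero, so the handle has snapped over. I'll retreat straight up and then look.

```bash
python3 -m pendant '[[[0,0,-0.01,0,0,0,-1],[0,0,-0.04,0,0,0,-1],[0,0,-0.09,0,0,0,-1],[0,0,-0.14,0,0,0,-1],[-0.03,0.0,-0.18,0,0,0,-1]]]'
python3 -m pendant '[[[-0.05,0,0,0,0,0,-1],[-0.08,0,0,0,0,0,-1],[-0.08,0,0,0,0,0,-1],[-0.08,0,0,0,0,0,-1]]]'
python3 -c "
from h import *
where(); im=r.capture('wrist'); s=r.capture('scene')
a=cv2.resize(im[:240,200:440],None,fx=1.66,fy=1.66); b=cv2.resize(s[210:330,220:340],(400,400),interpolation=cv2.INTER_CUBIC)
o=np.zeros((400,800,3),np.uint8);o[:a.shape[0],:a.shape[1]]=a[:400,:400];o[:,400:]=b
cv2.imwrite('pics/end.png',o[:,:,::-1])"
```

```text
time_s: 24.35
tcp_pos: [0.539, 0.2504, 0.4391]
eef_rot: [-179.9, 0.1, -92.9]
contact_force: [1.3, 1.8, -0.1]
gripper_width: 0.0009
gripper_force: 0.0
time_s: 24.75
tcp_pos: [0.543, 0.3329, 0.4346]
eef_rot: [180.0, -0.0, -92.7]
contact_force: [0.3, -0.3, -0.5]
gripper_width: 0.0008
gripper_force: 0.0
tcp in jig mm [-2.000e-01  2.080e+02  4.346e+02]
```

View pics/end.png

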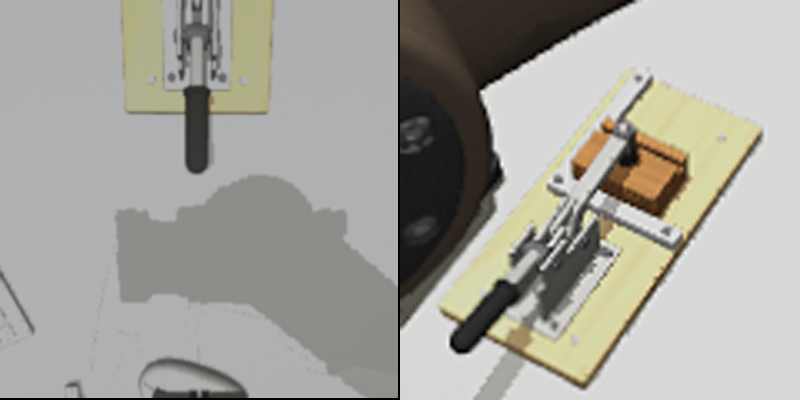

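The clamp is closed. The handle lies over past the plate's edge, the foot presses on the stand, and the stand is in the corner with its groove away from the clamp. I'm handing in.

```bash
python3 -c "
from plant import r
print(r.close_job())"
```

```text
the job is handed in; nothing more can be done
None
```

I put the stand in the fence corner with its groove away from the clamp, closed the toggle clamp past its dead point until it locked, and handed the job in; no verdict came back.

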